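Sort the sweets on the courtyard table by colour

TASK

Sort the sweets by colour: slide the two red tins into the red tray and the green tin into the green tray through the open fronts, fully inside, keeping the tins flat on the table (never lift or tip them). Put the round yellow sweet from the saucer into the yellow dimple at the heart of the lotus tray, setting it down rather than dropping it, so that it sits still. Leave the two glass cups standing where they are.

Things in the scene. Friction and masses are not known exactly. Their poses are not given: they have to be found in the camera images.
- tin_red_a: A red sweet tin, an upright round disc 56 mm in diameter and 24 mm high, 80 to 170 g, a thin white ring on its lid; loose on the table. The three tins start between the two trays, about 80 mm apart in x, in any order. Origin: centre of its underside.
- tin_red_b: The other red sweet tin, an upright round disc 56 mm in diameter and 24 mm high, 80 to 170 g, a thin white ring on its lid; loose on the table. The three tins start between the two trays, about 80 mm apart in x, in any order. Origin: centre of its underside.
- tin_green: The green sweet tin, an upright round disc 56 mm in diameter and 24 mm high, 80 to 170 g, a thin white ring on its lid; loose on the table. The three tins start between the two trays, about 80 mm apart in x, in any order. Origin: centre of its underside.
- tray_red: Fixed white tray with red floor and end caps, left or right of the tins. Inside 230 mm long (along world x), 76 mm deep (along world y); walls 6 mm, ends 22 mm high, scalloped back 36 mm. The long side facing y = 0 is open, no sill; the floor is a flat film. Origin: floor centre, 40 mm outward of the mouth, 36 mm before the back wall. Its y axis runs along the tray.
- tray_green: Fixed white tray with green floor and end caps, left or right of the tins. Inside 230 mm long (along world x), 76 mm deep (along world y); walls 6 mm, ends 22 mm high, scalloped back 36 mm. The long side facing y = 0 is open, no sill; the floor is a flat film. Origin: floor centre, 40 mm outward of the mouth, 36 mm before the back wall. Its y axis runs along the tray.
- ball_center (a point): Centre of the round yellow sweet, a hard smooth ball 40 mm in diameter, 45 g, free to roll; it starts in the white saucer.
- ball: The same yellow ball; this origin turns with the ball as it rolls, so use ball_center.
- saucer: White saucer, fixed, 144 mm across, rim 16 mm above the table, inner floor 5 mm above the table. Origin: centre of its underside, at table height.
- lotus: Pink lotus-shaped tray, fixed, about 190 mm across its eight low petals (petals at most about 25 mm high), with a round yellow cup standing 32 mm high at its centre, 44 mm across at the rim. Origin: centre of its underside, at table height.
- lotus_dimple (a point): Centre of the mouth of the yellow cup of the lotus tray, at rim height (32 mm above the table). The hollow is 30 mm across, so the 40 mm ball rests on the rim with its centre about 13 mm above this point.
- cup_a: Clear glass cup, 68 mm wide and 85 mm high, loose; leave it alone. Origin: centre of its underside.
- cup_b: Clear glass cup, 68 mm wide and 85 mm high, loose; leave it alone. Origin: centre of its underside.
Things that resemble listed ones, but are neither listed nor needed, are in the scene too. What is shaped like the tin_red_a but black or blue is not meant. What is shaped like the ball but brown is not meant.

How it is judged:
By the outcome, as a careful person would: the job done as asked, in the order asked, and still so for the second after the job is handed in, with the robot touching nothing.
It also fails if it takes over 64 s, if anything falls off the work surface, if the arm or the gripper's body presses on something with over 40 N, if the wrist force passes 120 N, or if a joint passes its speed limit or range.

ROBOT

A 7-joint arm with a two-finger parallel gripper is mounted at the origin on the work surface. World frame = base frame: x ahead of the robot, y to its left, z up, the work surface at z = 0. Lengths are in m, angles in rad, forces in N, time in s.
With the tool pointing down it reaches from about 0.35 to 0.9 m from the base axis. Payload 8.1 kg.
Tool frame: the origin (TCP) lies at the very end of the fingers, on their centre line; the grasp point (between the pads) lies 19 mm behind it; z points along the fingers, y is the line along which they close (so a half turn about z gives the same grasp; the last joint's range is limited). The gripper opens to 92 mm and grips with 3 to 60 N. Pads are 19 mm wide; open, the fingers measure 130 mm over their backs; the gripper's body (75 mm by 190 mm) begins 47 mm behind the grasp point.
Start: joints at [1.121, 0.434, 0.025, 1.573, -0.012, 1.134, -0.075], TCP at [0.212, -0.588, 0.227] pointing down, gripper open.
Joint ranges: [-2.62, 2.62], [-0.44, 2.09], [-1.27, 1.32], [0.08, 2.57], [-1.32, 4.46], [0.12, 2], [-2.74, 2.74]. Speed limits (rad/s): [2.22, 2.22, 3.01, 3.01, 3.14, 3.14, 3.14].

INTERFACE

Orientations are given as a rotation vector (axis times angle).
In Python, from cell import arm gives the robot as it stands.
- The arm moves only by the shell command python3 -m pendant 'ROWS' [FORCE]. ROWS is a JSON object of lists of equal length, an entry for each row: "slide": the shift along the tool's x, y, z in units of 0.3 m (1.0 is 0.3 m), a list of three; "dr": the turn, a rotation vector about the tool's x, y, z in units of 0.12 rad (1.0 is 0.12 rad), a list of three; "claw": the opening, from 0 (shut) to 1 (fully open). In form: {"slide": [[tx, ty, tz], ...], "dr": [[ax, ay, az], ...], "claw": [claw, ...]}. A call has 1 to 10 rows; each row shifts and turns the commanded pose from where the row before left it, along the tool's axes as they then stand; what a row does not reach is not made up. A row lasts 1/10 s, in which the tool goes at most 50 mm and 8.59 degrees, less where a joint would pass 70% of its speed; a pose out of reach is approached as far as the arm can. A call with a number of a shift or a turn outside -1 to 1 is refused whole. A call with a gripper value outside its range is refused whole. The fingers move at their own pace and stop on an object; FORCE is the grip in N (left out, the last holds). Time passes only in rows, so rows that do not move let the fingers close. It gives the time, the measured TCP pose, the force, the opening and the grip force at its end, in the units of the state.
- arm.observe(): the state, without advancing time (a new reading comes with each control period).
- arm.get_image(name): name is "scene" or "top" or "wrist"; returns the picture (480x640x3 uint8, red, green, blue); there is no depth.
- arm.calibration(name): a dict with "K" (3x3 intrinsics, pixels), "xyz" and "orientation" of the camera in the world. Camera axes: x right, y up, looking along -z (the intrinsics and any distortion apply to the point x, -y, -z); pixel columns grow to the right and rows downward; lengths in m; the calibration is good to about 2 mm. A picture is of the moment at which its call begins: read the wrist's pose just before it. calibration takes no time and is no camera call; for the wrist camera it gives the pose at the moment of the call.
- arm.sign_off(): hands the job in; it is judged then, once.
The state is a dict: "clock": time; "joints": joint angles; "dq": joint speeds; "joint_efforts": joint torques, N m; "position": TCP position; "ee_rot": TCP orientation; "force": force on the tool from outside, world axes, zero at the start; "ft_torque": the same for the moment, N m; "width": opening from 0.0 (shut) to 1.0 (fully open); "gripper_force": force on a finger pad.
Only numpy, scipy, OpenCV 4.12 (cv2) and the standard library are available. Lean on these libraries where they do the work, as an engineer would, in place of code of your own. Each camera call takes 0.05 s, during which the arm holds its last target. There are 200 camera calls.

## Working session

There is one attempt and no reset: what is moved stays moved. The work goes in short steps, Python scripts to look and compute and a shell command to move; the robot and the scene stay as the last step left them, time stands still between calls to the robot, and variables do not carry over. Pictures are saved under pics/ and viewed, at most 13 in all, crops included, and the job is handed in when it is done.

```bash
mkdir -p pics; ls; python3 - <<'E'
from cell import arm
import cv2
for n in("top","scene"):
    cv2.imwrite(f"pics/{n}0.png",arm.get_image(n)[:,:,::-1])
    c=arm.calibration(n);print(c)
s=arm.observe();print(s['clock'],s['position'],s['ee_rot'],s['force'])
E
```

```text
pics
{'K': array([[548.90205846,   0.        , 320.18207005],
       [  0.        , 548.90205846, 245.27929461],
       [  0.        ,   0.        ,   1.        ]]), 'xyz': array([0.47974001, 0.01350455, 1.18560449]), 'orientation': array([ 0.02776695, -0.03682931, -1.58033779])}
{'K': array([[622.19200925,   0.        , 321.29401904],
       [  0.        , 622.19200925, 237.87848415],
       [  0.        ,   0.        ,   1.        ]]), 'xyz': array([ 1.02623733, -0.90751993,  0.98047648]), 'orientation': array([0.82316637, 0.21256185, 0.46222164])}
0.1 [ 0.21224356 -0.58737911  0.22603076] [-3.09315661e+00 -5.41656748e-01  5.85326369e-04] [-0.60866972  0.85560586  0.3310066 ]
```

View pics/top0.png

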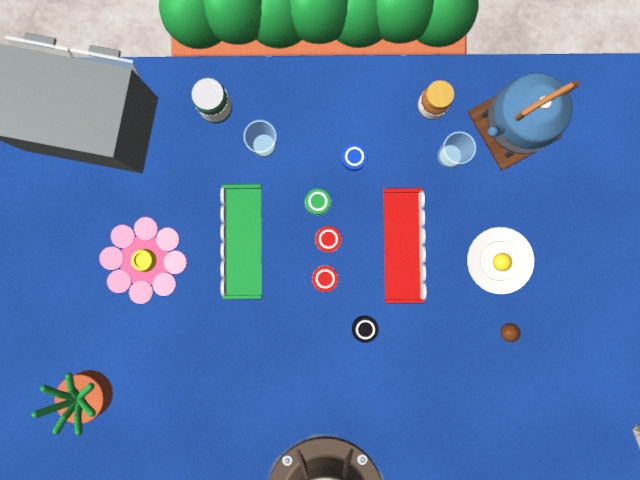

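View pics/scene0.png

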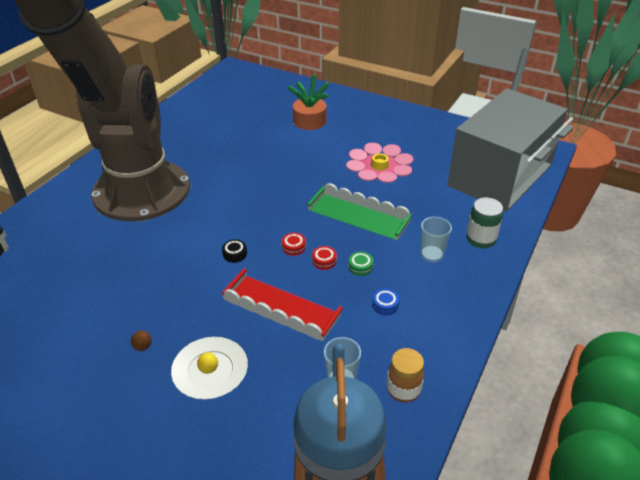

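The top view shows the green tray on the left at (243,241) and the red tray on the right at (404,246). The green tin is at (317,202), the red tins at (328,239) and (325,279), the saucer and ball at (502,262), and the lotus at (143,261). The cups stand at (262,140) and (457,150).

```bash
cat > h.py <<'E'
from cell import arm
import cv2,numpy as np
from scipy.spatial.transform import Rotation as R
def ray(n,u,v,z,c=None):
    c=c or arm.calibration(n);K=c['K']
    d=R.from_rotvec(c['orientation']).apply([(u-K[0,2])/K[0,0],-(v-K[1,2])/K[1,1],-1])
    o=np.array(c['xyz']);return (o+d*(z-o[2])/d[2]).round(4)
def blobs(im,lo,hi,amin=60):
    h=cv2.cvtColor(im,cv2.COLOR_RGB2HSV);m=cv2.inRange(h,np.array(lo),np.array(hi))
    if lo[0]==0 and hi[0]<12: m|=cv2.inRange(h,np.array([172,lo[1],lo[2]]),np.array([179,255,255]))
    out=[]
    for c in cv2.findContours(m,cv2.RETR_EXTERNAL,cv2.CHAIN_APPROX_NONE)[0]:
        if cv2.contourArea(c)>amin:
            (x,y),r=cv2.minEnclosingCircle(c);M=cv2.moments(c)
            out.append((x,y,r,M['m10']/M['m00'],M['m01']/M['m00'],cv2.boundingRect(c)))
    return out
RED=([0,150,90],[8,255,255]);GRN=([50,140,60],[75,255,255]);YEL=([22,130,120],[34,255,255])
E
python3 - <<'E'
from h import *
im=cv2.imread('pics/top0.png')[:,:,::-1].copy();c=arm.calibration("top")
for nm,k,z in(("red",RED,.024),("grn",GRN,.024),("yel",YEL,.03)):
    for b in blobs(im,*k):
        if b[4]<100: continue
        x,y,w,h=b[5]
        print(nm,np.round(b[:5],1),b[5],ray("top",b[0],b[1],z,c)[:2],'floor corners',ray("top",x,y,0,c)[:2],ray("top",x+w,y+h,0,c)[:2])
for nm,p in(("cupA",(262,146)),("cupB",(453,157)),("saucer",(501,261))):print(nm,ray("top",*p,0,c)[:2])
r=R.from_rotvec(arm.observe()['ee_rot']);print(r.as_matrix().round(3))
E
```

```text
red [324.6 278.4  12.9 324.8 278.5] (312, 266, 26, 26) [ 0.4573 -0.0021] floor corners [0.4838 0.0245] [ 0.4273 -0.031 ]
red [328.  238.7  12.8 328.  238.7] (316, 226, 25, 26) [ 0.5412 -0.0101] floor corners [0.5703 0.0151] [ 0.5135 -0.0384]
red [404.  245.3  59.8 401.5 245.6] (384, 188, 41, 115) [ 0.5256 -0.1712] floor corners [ 0.6516 -0.1334] [ 0.4018 -0.2182]
grn [ 64.  403.4  34.1  68.  404.2] (32, 373, 63, 62) [0.2022 0.5447] floor corners [0.2615 0.6244] [0.1293 0.4893]
grn [317.4 201.1  12.6 317.4 200.9] (306, 189, 24, 25) [0.6214 0.0115] floor corners [0.651 0.036] [ 0.5961 -0.0155]
grn [241.5 241.2  59.8 243.4 241.2] (222, 184, 39, 115) [0.5378 0.1731] floor corners [0.6635 0.2181] [0.414  0.1349]
yel [501.8 261.5   9.2 501.7 261.5] (493, 253, 19, 18) [ 0.4893 -0.376 ] floor corners [ 0.5081 -0.3674] [ 0.4688 -0.4077]
yel [142.8 260.4  11.6 141.9 260. ] (132, 249, 22, 22) [0.4989 0.3796] floor corners [0.5243 0.4124] [0.4764 0.3649]
cupA [0.7459 0.1309]
cupB [ 0.7182 -0.2849]
saucer [ 0.4906 -0.3844]
[[ 0.94   0.34  -0.001]
 [ 0.34  -0.94   0.001]
 [-0.    -0.001 -1.   ]]
```

```bash
python3 -m pendant '{"slide":[[0,0,0],[0,0,0],[0,0,0],[0,0,0],[0,0,0],[0,0,0],[0,0,0],[0,0,0],[0,0,0],[0,0,0]],"dr":[[0,0,-1],[0,0,-1],[0,0,-1],[0,0,-1],[0,0,-1],[0,0,-1],[0,0,-1],[0,0,-1],[0,0,-1],[0,0,-1]],"claw":[0.43,0.43,0.43,0.43,0.43,0.43,0.43,0.43,0.43,0.43]}' 10; python3 -m pendant '{"slide":[[0,0,0],[0.1,0.04,0]],"dr":[[0,0,-0.2],[0,0,0]],"claw":[0.43,0.43]}'; python3 -c "
from h import *
s=arm.observe();print(s['position'],R.from_rotvec(s['ee_rot']).as_matrix().round(3),s['joints'].round(2) if hasattr(s['joints'],'round') else s['joints'])"
```

```text
clock: 1.1
position: [0.2122, -0.5876, 0.2263]
ee_rot: [-2.242, -2.199, -0.0]
force: [0.7, 0.8, 0.2]
width: 0.43
gripper_force: 0.0
clock: 1.3
position: [0.2216, -0.5605, 0.2258]
ee_rot: [-2.229, -2.213, 0.003]
force: [-0.4, 0.6, -0.1]
width: 0.433
gripper_force: 0.0
[ 0.22162626 -0.56048307  0.22584467] [[ 0.007  1.    -0.001]
 [ 1.    -0.007 -0.001]
 [-0.001 -0.001 -1.   ]] [ 1.28  0.42 -0.25  1.61  0.11  1.13  0.99]
```

```bash
python3 -m pendant '{"slide":[[0.1,0.06,0],[0.15,0.06,0],[0.15,0.06,0],[0.15,0.06,0],[0.15,0.06,0],[0.15,0.06,0],[0.15,0.06,0],[0.15,0.06,0],[0.15,0.06,0],[0.15,0.06,0]],"dr":[[0,0,0],[0,0,0],[0,0,0],[0,0,0],[0,0,0],[0,0,0],[0,0,0],[0,0,0],[0,0,0],[0,0,0]],"claw":[0.43,0.43,0.43,0.43,0.43,0.43,0.43,0.43,0.43,0.43]}'; python3 -m pendant '{"slide":[[0.15,0.06,0],[0.15,0.06,0],[0.13,0.05,0.1],[0.1,0,0.1],[0,0,0]],"dr":[[0,0,0],[0,0,0],[0,0,0],[0,0,0],[0,0,0]],"claw":[0.43,0.43,0.43,0.43,0.43]}'
```

```text
clock: 2.3
position: [0.4047, -0.121, 0.2269]
ee_rot: [2.225, 2.217, 0.0]
force: [0.9, 0.4, -0.2]
width: 0.425
gripper_force: 0.0
clock: 2.8
position: [0.4528, 0.0393, 0.1647]
ee_rot: [-2.214, -2.222, 0.003]
force: [0.5, -1.0, 0.2]
width: 0.428
gripper_force: 0.0
```

```bash
python3 -m pendant '{"slide":[[0.03,0.01,0.12],[0,0,0.14],[0,0,0.12],[0,0,0.08],[0,0,0.04],[0,0,0]],"dr":[[0,0,0],[0,0,0],[0,0,0],[0,0,0],[0,0,0],[0,0,0]],"claw":[0.43,0.43,0.43,0.43,0.43,0.43]}'; python3 - <<'E'
from h import *
for i in range(3):
    s=arm.observe();print(s['position'],s['force'])
im=arm.get_image("wrist");cv2.imwrite("pics/w1.png",im[:,:,::-1])
E
```

```text
clock: 3.4
position: [0.4575, 0.0433, 0.0168]
ee_rot: [-2.223, -2.219, 0.003]
force: [-0.3, -0.6, 0.4]
width: 0.431
gripper_force: 0.0
[0.45749642 0.04329614 0.0168204 ] [-0.34391561 -0.62106627  0.44361594]
[0.45749642 0.04329614 0.0168204 ] [-0.34391561 -0.62106627  0.44361594]
[0.45749642 0.04329614 0.0168204 ] [-0.34391561 -0.62106627  0.44361594]
```

View pics/w1.png

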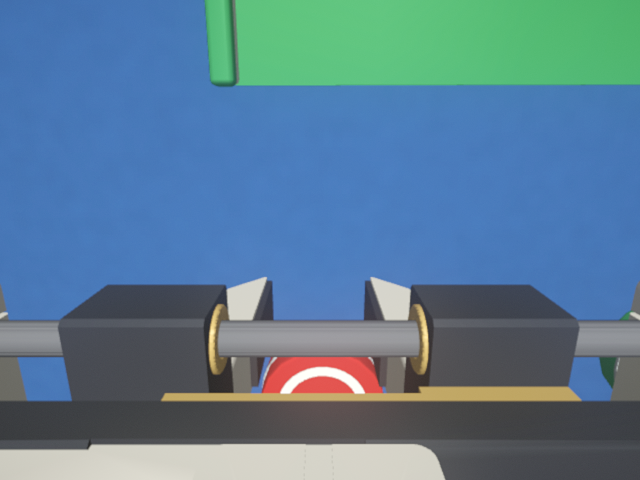

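```bash
python3 -m pendant '{"slide":[[0,0,0.025],[-0.03,0,0],[-0.04,0.004,0],[-0.05,0.004,0],[-0.05,0.004,0],[-0.05,0.004,0],[-0.05,0.004,0],[-0.05,0.004,0],[-0.05,0.004,0],[-0.05,0,0]],"dr":[[0,0,0],[0,0,0],[0,0,0],[0,0,0],[0,0,0],[0,0,0],[0,0,0],[0,0,0],[0,0,0],[0,0,0]],"claw":[0.43,0.43,0.43,0.43,0.43,0.43,0.43,0.43,0.43,0.43]}'; python3 -m pendant '{"slide":[[-0.05,0,0],[-0.04,0,0],[-0.03,0,0],[-0.025,0,0],[-0.02,0,0],[-0.015,0,0],[-0.01,0,0],[-0.01,0,0],[0,0,0]],"dr":[[0,0,0],[0,0,0],[0,0,0],[0,0,0],[0,0,0],[0,0,0],[0,0,0],[0,0,0],[0,0,0]],"claw":[0.43,0.43,0.43,0.43,0.43,0.43,0.43,0.43,0.43]}'; python3 -c "
from h import *
im=arm.get_image('top');cv2.imwrite('pics/t1.png',im[:,:,::-1])"
```

```text
clock: 4.45
position: [0.4667, -0.0838, 0.0106]
ee_rot: [2.222, 2.219, 0.001]
force: [0.1, 1.0, -0.2]
width: 0.43
gripper_force: 0.7
clock: 5.35
position: [0.4665, -0.1422, 0.0101]
ee_rot: [2.222, 2.221, -0.0]
force: [0.2, 0.7, 0.6]
width: 0.434
gripper_force: 0.7
```

View pics/t1.png

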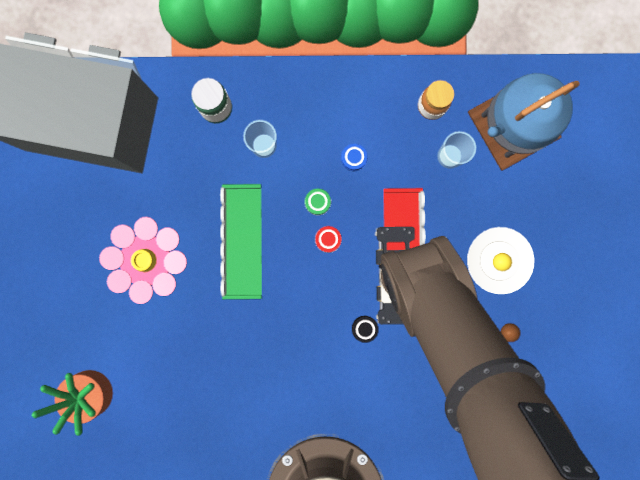

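```bash
python3 -m pendant '{"slide":[[0.06,0,0],[0.06,0,-0.1],[0.12,0.05,-0.1],[0.12,0.07,0],[0.12,0.07,0],[0.127,0.058,0],[0,0,0.05],[0,0,0.1],[0,0,0.05],[0,0,0]],"dr":[[0,0,0],[0,0,0],[0,0,0],[0,0,0],[0,0,0],[0,0,0],[0,0,0],[0,0,0],[0,0,0],[0,0,0]],"claw":[0.43,0.43,0.43,0.43,0.43,0.43,0.43,0.43,0.43,0.43]}'; python3 - <<'E'
from h import *
im=arm.get_image('top');c=arm.calibration("top")
for b in blobs(im,*RED):print(np.round(b[:3],1),b[5],ray("top",b[0],b[1],.024,c)[:2])
h=cv2.cvtColor(im,cv2.COLOR_RGB2HSV);cv2.imwrite('pics/t2.png',cv2.resize(im[140:340,200:460,::-1],None,fx=3,fy=3)[:600,:780])
E
```

```text
clock: 6.4
position: [0.5388, 0.0392, 0.0079]
ee_rot: [-2.22, -2.22, 0.006]
force: [-0.3, 0.8, -0.3]
width: 0.43
gripper_force: 0.0
[403.5 274.    6.8] (397, 268, 14, 13) [ 0.4649 -0.1691]
[404.  245.3  59.8] (384, 188, 41, 115) [ 0.5256 -0.1712]
```

View pics/t2.png

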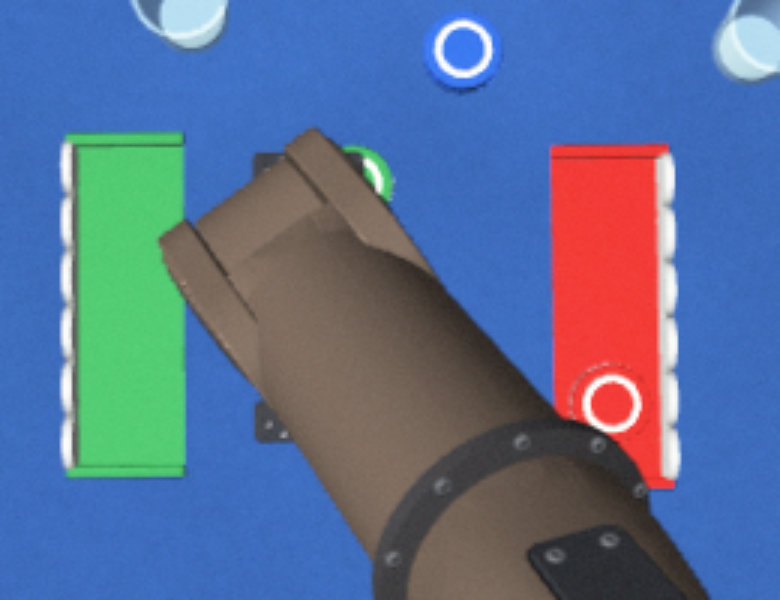

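The first red tin is inside the tray at (0.465, -0.169), seen at crop (611,403). Next I'll push the second red tin.

```bash
python3 -m pendant '{"slide":[[-0.02,0,0],[-0.03,0,0],[-0.04,0.01,0],[-0.05,0.015,0],[-0.05,0.015,0],[-0.05,0.015,0],[-0.05,0.015,0],[-0.05,0.015,0],[-0.05,0.01,0],[-0.05,0.01,0]],"dr":[[0,0,0],[0,0,0],[0,0,0],[0,0,0],[0,0,0],[0,0,0],[0,0,0],[0,0,0],[0,0,0],[0,0,0]],"claw":[0.43,0.43,0.43,0.43,0.43,0.43,0.43,0.43,0.43,0.43]}'; python3 -m pendant '{"slide":[[-0.05,0,0],[-0.04,0,0],[-0.03,0,0],[-0.02,0,0],[-0.015,0,0],[-0.01,0,0],[-0.01,0,0],[0,0,0],[0.06,0,0],[0.06,0,0]],"dr":[[0,0,0],[0,0,0],[0,0,0],[0,0,0],[0,0,0],[0,0,0],[0,0,0],[0,0,0],[0,0,0],[0,0,0]],"claw":[0.43,0.43,0.43,0.43,0.43,0.43,0.43,0.43,0.43,0.43]}'
```

```text
clock: 7.45
position: [0.5725, -0.093, 0.01]
ee_rot: [-2.221, -2.221, -0.0]
force: [-0.4, 1.5, 1.4]
width: 0.428
gripper_force: 1.0
clock: 8.45
position: [0.5722, -0.1085, 0.0099]
ee_rot: [2.223, 2.22, -0.001]
force: [-0.7, 0.5, -0.5]
width: 0.43
gripper_force: 0.0
```

```bash
python3 -m pendant '{"slide":[[0,0,-0.08],[0.06,0.04,-0.08],[0.12,0.08,0],[0.065,0.045,0],[0,0,0.05],[0,0,0.06],[0,0,0.05],[0,0,0]],"dr":[[0,0,0],[0,0,0],[0,0,0],[0,0,0],[0,0,0],[0,0,0],[0,0,0],[0,0,0]],"claw":[0.43,0.43,0.43,0.43,0.43,0.43,0.43,0.43]}'; python3 - <<'E'
from h import *
im=arm.get_image('top');c=arm.calibration("top")
for k in(RED,GRN):
  for b in blobs(im,*k):print(np.round(b[:3],1),b[5],ray("top",b[0],b[1],.024,c)[:2])
cv2.imwrite('pics/t3.png',cv2.resize(im[100:300,200:460,::-1],None,fx=3,fy=3))
E
```

```text
clock: 9.25
position: [0.6196, -0.0359, 0.0073]
ee_rot: [-2.22, -2.219, 0.006]
force: [-0.9, -0.1, -0.0]
width: 0.431
gripper_force: 0.0
[411.5 197.6  13.6] (401, 188, 22, 23) [ 0.6271 -0.1887]
[ 64.  403.4  34.1] (32, 373, 63, 62) [0.2022 0.5447]
[317.  200.5   6.5] (311, 194, 11, 14) [0.6227 0.0124]
[241.5 241.2  59.8] (222, 184, 39, 115) [0.5378 0.1731]
[318.   4. 159.] (159, 0, 319, 48) [1.0483 0.0061]
```

View pics/t3.png

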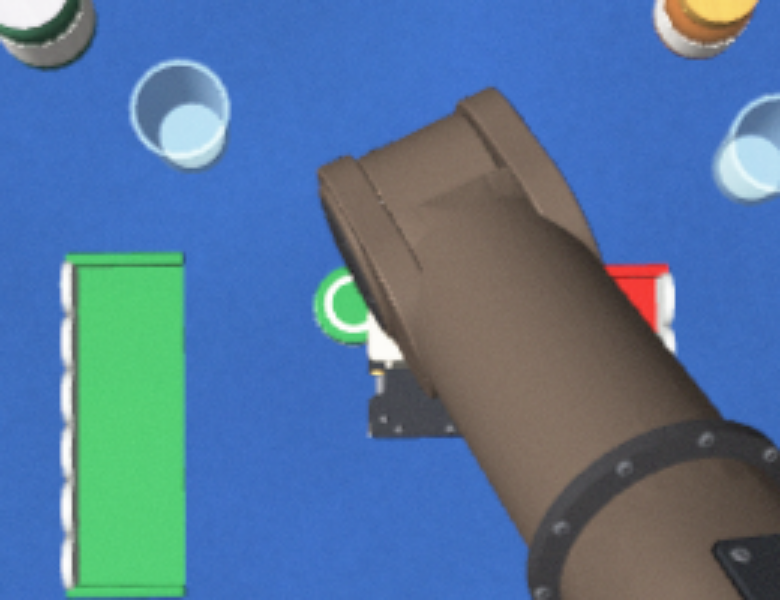

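The green tin sits at crop (350,305), cradled by the fingers. The cup base is at (193,133). I'll steer toward -x to stay clear of it.

```bash
python3 -m pendant '{"slide":[[0.03,0,0],[0.03,0,0],[0.04,-0.015,0],[0.05,-0.025,0],[0.05,-0.025,0],[0.05,-0.025,0],[0.05,-0.025,0],[0.05,-0.025,0],[0.05,-0.025,0],[0.05,-0.025,0]],"dr":[[0,0,0],[0,0,0],[0,0,0],[0,0,0],[0,0,0],[0,0,0],[0,0,0],[0,0,0],[0,0,0],[0,0,0]],"claw":[0.43,0.43,0.43,0.43,0.43,0.43,0.43,0.43,0.43,0.43]}'; python3 -m pendant '{"slide":[[0.04,-0.02,0],[0.04,-0.01,0],[0.03,0,0],[0.015,0,0],[0.015,0,0],[0.01,0,0],[0.01,0,0],[0,0,0],[-0.06,0,0],[-0.06,0,0]],"dr":[[0,0,0],[0,0,0],[0,0,0],[0,0,0],[0,0,0],[0,0,0],[0,0,0],[0,0,0],[0,0,0],[0,0,0]],"claw":[0.43,0.43,0.43,0.43,0.43,0.43,0.43,0.43,0.43,0.43]}'
```

```text
clock: 10.3
position: [0.5639, 0.1016, 0.0103]
ee_rot: [2.221, 2.222, -0.0]
force: [0.1, -1.1, 2.3]
width: 0.432
gripper_force: 0.9
clock: 11.3
position: [0.5557, 0.1125, 0.01]
ee_rot: [-2.22, -2.222, -0.001]
force: [0.5, -0.2, -0.1]
width: 0.433
gripper_force: 0.0
```

```bash
python3 - <<'E'
from h import *
for n in("top","scene"):
    im=cv2.imread(f'pics/{n}0.png')[:,:,::-1].copy();c=arm.calibration(n)
    for b in blobs(im,*YEL,40):
        print(n,np.round(b[:5],1),b[5],'z25',ray(n,b[3],b[4],.025,c)[:2],'z32',ray(n,b[3],b[4],.032,c)[:2])
    k=([155,60,120],[176,200,255])
    h=cv2.cvtColor(im,cv2.COLOR_RGB2HSV);m=cv2.inRange(h,*map(np.array,k))
    ys,xs=np.nonzero(m);
    if len(xs):print('pink bbox',xs.min(),xs.max(),ys.min(),ys.max(),ray(n,(xs.min()+xs.max())/2,(ys.min()+ys.max())/2,.015,c))
im=cv2.imread('pics/top0.png');a=cv2.resize(im[225:295,105:185],None,fx=5,fy=5,interpolation=cv2.INTER_CUBIC);b=cv2.resize(im[225:295,462:542],None,fx=5,fy=5,interpolation=cv2.INTER_CUBIC)
cv2.imwrite('pics/ab.png',np.hstack([a,b])[:,:800])
E
```

```text
top [501.8 261.5   9.2 501.7 261.5] (493, 253, 19, 18) z25 [ 0.4893 -0.3775] z32 [ 0.4892 -0.3751]
top [142.8 260.4  11.6 141.9 260. ] (132, 249, 22, 22) z25 [0.4999 0.383 ] z32 [0.4998 0.3807]
pink bbox 57 464 54 422 [0.5446 0.1337 0.015 ]
scene [207.  362.3  10.1 207.1 362.4] (198, 353, 20, 20) z25 [ 0.4915 -0.379 ] z32 [ 0.4954 -0.3829]
scene [379.4 161.5   8.8 379.6 161.5] (371, 154, 17, 16) z25 [0.5066 0.3752] z32 [0.5104 0.3659]
pink bbox 223 576 100 311 [0.6227 0.2389 0.015 ]
```

View pics/ab.png

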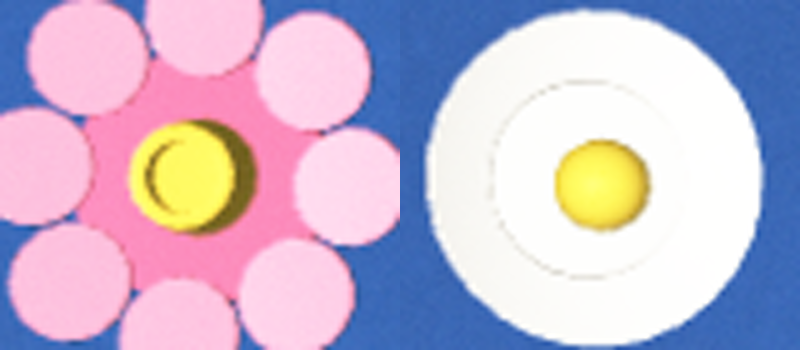

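```bash
python3 -m pendant '{"slide":[[0,0,-0.12],[0,0,-0.15],[-0.1,-0.02,-0.1],[-0.14,-0.02,0],[-0.15,-0.02,0],[-0.15,-0.02,0],[-0.15,-0.02,0],[-0.15,-0.02,0],[-0.15,-0.02,0],[-0.15,-0.02,0]],"dr":[[0,0,0],[0,0,0],[0,0,0],[0,0,0],[0,0,0],[0,0,0],[0,0,0],[0,0,0],[0,0,0],[0,0,0]],"claw":[0.43,0.43,0.55,0.55,0.55,0.55,0.55,0.55,0.55,0.55]}'; python3 -m pendant '{"slide":[[-0.15,-0.02,0],[-0.15,-0.02,0],[-0.12,-0.02,0],[-0.07,0,0],[0,0,0],[0,0,0]],"dr":[[0,0,0],[0,0,0],[0,0,0],[0,0,0],[0,0,0],[0,0,0]],"claw":[0.55,0.55,0.55,0.55,0.55,0.55]}'; python3 - <<'E'
from h import *
im=arm.get_image('top');c=arm.calibration("top")
for k in(RED,GRN):
  for b in blobs(im,*k):print(np.round(b[:3],1),b[5],ray("top",b[0],b[1],.024,c)[:2])
cv2.imwrite('pics/t4.png',cv2.resize(im[130:330,200:460,::-1],None,fx=3,fy=3))
print(arm.observe()['position'])
E
```

```text
clock: 12.3
position: [0.5073, -0.2317, 0.1211]
ee_rot: [2.222, 2.221, 0.001]
force: [1.2, 0.2, -0.3]
width: 0.548
gripper_force: 0.0
clock: 12.9
position: [0.4897, -0.3766, 0.1207]
ee_rot: [-2.222, -2.22, -0.001]
force: [0.4, 0.7, 0.7]
width: 0.549
gripper_force: 0.0
[404.  245.3  59.8] (384, 188, 41, 115) [ 0.5256 -0.1712]
[ 64.  403.4  34.1] (32, 373, 63, 62) [0.2022 0.5447]
[241.5 241.2  59.8] (222, 184, 39, 115) [0.5378 0.1731]
[318.   4. 159.] (159, 0, 319, 48) [1.0483 0.0061]
[ 0.49002971 -0.37558872  0.12089592]
```

View pics/t4.png

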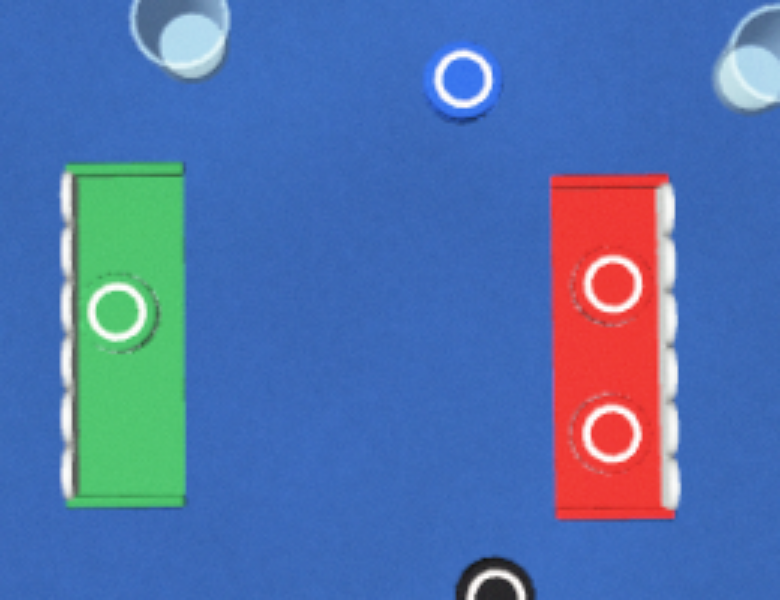

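All three tins are fully inside their trays: green at crop (117,312), reds at (613,284) and (612,434). Now the ball.

```bash
python3 -m pendant '{"slide":[[-0.005,0,0.12],[0,0,0.12],[0,0,0.08],[0,0,0.035],[0,0,0],[0,0,0]],"dr":[[0,0,0],[0,0,0],[0,0,0],[0,0,0],[0,0,0],[0,0,0]],"claw":[0.55,0.55,0.55,0.55,0.55,0.55]}' 8;  python3 -m pendant '{"slide":[[0,0,0],[0,0,0],[0,0,0],[0,0,0],[0,0,0],[0,0,0],[0,0,0],[0,0,0]],"dr":[[0,0,0],[0,0,0],[0,0,0],[0,0,0],[0,0,0],[0,0,0],[0,0,0],[0,0,0]],"claw":[0.5,0.47,0.45,0.43,0.4,0.38,0.38,0.38]}' 8
```

```text
clock: 13.55
position: [0.4909, -0.3779, 0.0157]
ee_rot: [2.219, 2.222, 0.001]
force: [0.6, -0.6, 0.7]
width: 0.552
gripper_force: 0.0
clock: 14.35
position: [0.49, -0.3785, 0.0148]
ee_rot: [2.221, 2.221, 0.0]
force: [-0.7, -0.6, 3.8]
width: 0.424
gripper_force: 8.0
```

```bash
python3 -m pendant '{"slide":[[0,0,-0.02],[0,0,-0.06],[0,0,-0.1],[0,0,-0.12],[0,0,-0.12],[0,0,0]],"dr":[[0,0,0],[0,0,0],[0,0,0],[0,0,0],[0,0,0],[0,0,0]],"claw":[0.38,0.38,0.38,0.38,0.38,0.38]}' 12; python3 - <<'E'
from h import *
a=arm.get_image('wrist');b=arm.get_image('scene')
h=cv2.cvtColor(a,cv2.COLOR_RGB2HSV)
for n,im in(("wrist",a),("scene",b)):
    p=arm.observe()['position']
    for q in blobs(im,*YEL,40):print(n,np.round(q[:5],1),q[5],ray(n,q[3],q[4],p[2]+.01)-p)
cv2.imwrite('pics/g.png',np.hstack([cv2.resize(a,(400,300)),b[180:480,180:580]])[:,:,::-1])
E
```

```text
clock: 14.95
position: [0.4924, -0.3793, 0.1458]
ee_rot: [2.216, 2.216, 0.003]
force: [1.1, 0.1, -0.3]
width: 0.426
gripper_force: 12.0
wrist [318.  358.   24.  318.1 359.9] (294, 357, 49, 8) [-0.00152743 -0.02146763  0.01002138]
wrist [318.  313.5  48.3 318.  297.2] (270, 268, 97, 53) [-0.00162743  0.00713237  0.01002138]
scene [195.5 319.   10.3 194.8 320.5] (187, 311, 17, 18) [-0.00012743 -0.00726763  0.01002138]
scene [379.5 161.    9.  379.6 161.4] (372, 154, 16, 16) [0.08527257 0.58443237 0.01002138]
```

View pics/g.png

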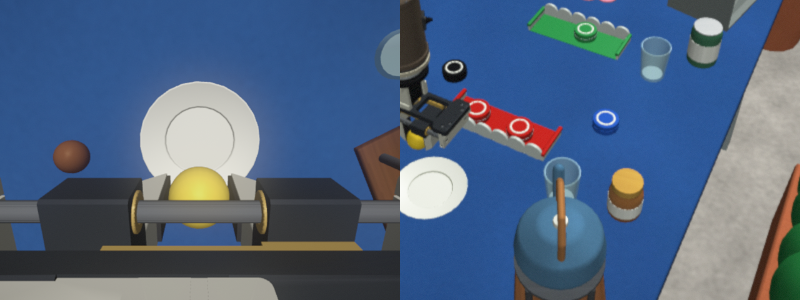

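The ball is held centred between the pads (wrist crop (199,197)), with the saucer empty. I'll carry it to the lotus.

```bash
python3 -m pendant '{"slide":[[0.03,0,0],[0.06,0,0],[0.09,0,0],[0.12,0,0],[0.14,0,0],[0.14,0,0],[0.14,0,0],[0.14,0,0],[0.14,0,0],[0.14,0,0]],"dr":[[0,0,0],[0,0,0],[0,0,0],[0,0,0],[0,0,0],[0,0,0],[0,0,0],[0,0,0],[0,0,0],[0,0,0]],"claw":[0.38,0.38,0.38,0.38,0.38,0.38,0.38,0.38,0.38,0.38]}' 12; python3 -m pendant '{"slide":[[0.14,0.005,0],[0.14,0.005,0],[0.14,0.005,0],[0.14,0.005,0],[0.14,0.005,0],[0.14,0,0],[0.14,0,0],[0.14,0,0],[0.12,0,0],[0.09,0,0]],"dr":[[0,0,0],[0,0,0],[0,0,0],[0,0,0],[0,0,0],[0,0,0],[0,0,0],[0,0,0],[0,0,0],[0,0,0]],"claw":[0.38,0.38,0.38,0.38,0.38,0.38,0.38,0.38,0.38,0.38]}' 12; python3 -m pendant '{"slide":[[0.05,0,0],[0.02,0,0],[0,0,0],[0,0,0]],"dr":[[0,0,0],[0,0,0],[0,0,0],[0,0,0]],"claw":[0.38,0.38,0.38,0.38]}' 12
python3 - <<'E'
from h import *
for i in range(2):
    a=arm.get_image('wrist');p=arm.observe()['position'];print(p)
    for q in blobs(a,*YEL,40):print(np.round(q[:5],1),q[5])
b=arm.get_image('top')
for q in blobs(b,*YEL,20):print('top',q)
E
```

```text
clock: 16.05
position: [0.4881, -0.0332, 0.1399]
ee_rot: [-2.219, -2.222, 0.001]
force: [1.2, 0.2, -1.2]
width: 0.423
gripper_force: 12.0
clock: 17.05
position: [0.4942, 0.3662, 0.1396]
ee_rot: [-2.216, -2.224, 0.002]
force: [0.8, -0.3, 0.2]
width: 0.421
gripper_force: 12.0
clock: 17.45
position: [0.4977, 0.382, 0.1402]
ee_rot: [2.222, 2.219, -0.002]
force: [0.4, -1.6, -0.3]
width: 0.424
gripper_force: 12.0
[0.49784759 0.38181571 0.14034906]
[317.5 357.5  24.5 317.9 360. ] (293, 357, 50, 8)
[318.  313.   48.4 318.1 297.3] (270, 267, 97, 54)
[324.1 230.3  34.8 324.6 230.2] (293, 196, 64, 70)
[0.49793588 0.38188736 0.14046628]
[318.  357.   25.  318.  359.9] (293, 357, 51, 8)
[318.  313.   48.4 318.1 297.3] (270, 267, 97, 54)
[324.1 230.   34.5 324.2 230. ] (293, 196, 63, 69)
top (118.0, 261.0, 9.055485725402832, 117.93846153846154, 261.7179487179487, (117, 252, 3, 19))
top (138.74229431152344, 260.89013671875, 16.367311477661133, 139.58342189160467, 260.0283386468296, (124, 249, 32, 22))
top (439.70355224609375, 93.45574951171875, 12.797143936157227, 439.68922852983985, 93.12627365356622, (427, 81, 26, 25))
```

```bash
python3 - <<'E'
from h import *
c=arm.calibration("wrist");p=arm.observe()['position']
print(c['xyz']-p,R.from_rotvec(c['orientation']).as_matrix().round(2))
for u,v,z in((293,230,.032),(356,230,.032),(324.5,196,.032),(324.5,265,.032),(324.5,196,0.01),(324.5,265,0.01),(270,315,p[2]+.01),(366.5,315,p[2]+.01),(318.2,267,p[2]+.01)):print(u,v,ray("wrist",u,v,z,c))
a=arm.get_image('wrist');cv2.imwrite('pics/w5.png',cv2.resize(a[170:390,210:430,::-1],None,fx=2.5,fy=2.5))
E
```

```text
[-0.00148204  0.07235016  0.15779379] [[ 1.    0.    0.  ]
 [-0.    0.96  0.27]
 [-0.   -0.27  0.96]]
293 230 [0.4789 0.3874 0.032 ]
356 230 [0.5226 0.3874 0.032 ]
324.5 196 [0.5007 0.4111 0.032 ]
324.5 265 [0.5009 0.3617 0.032 ]
324.5 196 [0.5011 0.4076 0.01  ]
324.5 265 [0.5012 0.3541 0.01  ]
270 315 [0.4767 0.3814 0.1506]
366.5 315 [0.5162 0.3814 0.1506]
318.2 267 [0.4964 0.4022 0.1506]
```

View pics/w5.png

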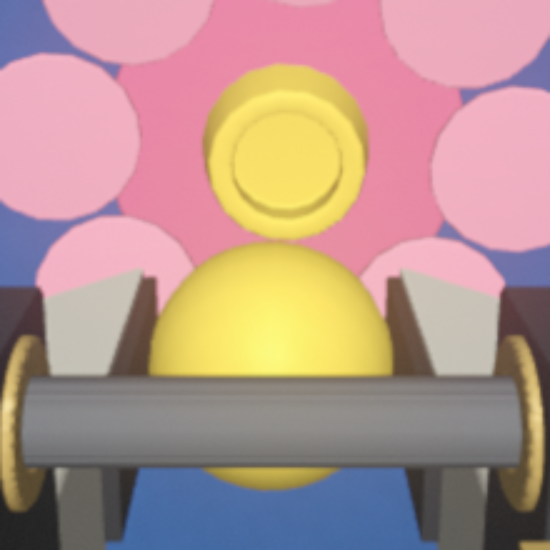

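The rim centre is at crop (287,165) and the ball at (270,365). I need about +3–4 mm in x and +2 mm in y.

```bash
python3 -m pendant '{"slide":[[0.008,0.011,0.04],[0,0,0.08],[0,0,0.08],[0,0,0.06],[0,0,0.04],[0,0,0.02],[0,0,0],[0,0,0]],"dr":[[0,0,0],[0,0,0],[0,0,0],[0,0,0],[0,0,0],[0,0,0],[0,0,0],[0,0,0]],"claw":[0.38,0.38,0.38,0.38,0.38,0.38,0.38,0.38]}' 12
```

```text
clock: 18.45
position: [0.501, 0.3865, 0.0451]
ee_rot: [-2.222, -2.221, -0.001]
force: [-0.6, 0.5, -0.0]
width: 0.433
gripper_force: 12.0
```

```bash
for i in 1; do python3 -m pendant '{"slide":[[0,0,0.01],[0,0,0.007],[0,0,0]],"dr":[[0,0,0],[0,0,0],[0,0,0]],"claw":[0.38,0.38,0.38]}' 12; done; python3 -m pendant '{"slide":[[0,0,0.007],[0,0,0]],"dr":[[0,0,0],[0,0,0]],"claw":[0.38,0.38]}' 12;  python3 -m pendant '{"slide":[[0,0,0.004],[0,0,0]],"dr":[[0,0,0],[0,0,0]],"claw":[0.38,0.38]}' 12; python3 -m pendant '{"slide":[[0,0,0.004],[0,0,0]],"dr":[[0,0,0],[0,0,0]],"claw":[0.38,0.38]}' 12
```

```text
clock: 18.75
position: [0.5007, 0.3859, 0.0395]
ee_rot: [2.222, 2.221, 0.0]
force: [0.3, 0.2, -0.7]
width: 0.423
gripper_force: 12.0
clock: 18.95
position: [0.5008, 0.386, 0.0373]
ee_rot: [2.221, 2.221, 0.0]
force: [0.7, -0.8, 0.2]
width: 0.425
gripper_force: 12.0
clock: 19.15
position: [0.5009, 0.3858, 0.0365]
ee_rot: [2.221, 2.221, -0.0]
force: [-1.3, -1.7, 6.5]
width: 0.425
gripper_force: 12.0
clock: 19.35
position: [0.5011, 0.3856, 0.0356]
ee_rot: [2.221, 2.22, 0.0]
force: [-0.8, -3.6, 7.5]
width: 0.429
gripper_force: 12.0
```

Contact is made, with lateral force toward -y, so the ball is slightly too far in +y. I'll nudge it back.

```bash
python3 -m pendant '{"slide":[[-0.005,0,-0.002],[0,0,0],[0,0,0]],"dr":[[0,0,0],[0,0,0],[0,0,0]],"claw":[0.38,0.38,0.38]}' 6; python3 -m pendant '{"slide":[[0,0,0.002],[0,0,0]],"dr":[[0,0,0],[0,0,0]],"claw":[0.38,0.38]}' 4
```

```text
clock: 19.65
position: [0.5008, 0.3845, 0.0355]
ee_rot: [2.222, 2.221, 0.0]
force: [0.0, -0.4, 1.2]
width: 0.428
gripper_force: 6.0
clock: 19.85
position: [0.5009, 0.3845, 0.035]
ee_rot: [2.222, 2.221, 0.0]
force: [0.3, -1.5, 3.0]
width: 0.43
gripper_force: 4.0
```

Nearly balanced. I'll release it by opening slowly and then lift.

```bash
python3 -m pendant '{"slide":[[0,0,0],[0,0,0],[0,0,0],[0,0,0],[0,0,0],[0,0,0],[0,0,0],[0,0,0],[0,0,0],[0,0,0]],"dr":[[0,0,0],[0,0,0],[0,0,0],[0,0,0],[0,0,0],[0,0,0],[0,0,0],[0,0,0],[0,0,0],[0,0,0]],"claw":[0.44,0.45,0.46,0.48,0.5,0.53,0.56,0.6,0.65,0.65]}' 3; python3 -m pendant '{"slide":[[0,0,-0.02],[0,0,-0.05],[0,0,-0.08],[0,0,-0.12],[0,0,-0.12],[0,0,-0.1],[-0.1,0,-0.1],[-0.1,0,-0.05],[-0.1,0,0],[0,0,0]],"dr":[[0,0,0],[0,0,0],[0,0,0],[0,0,0],[0,0,0],[0,0,0],[0,0,0],[0,0,0],[0,0,0],[0,0,0]],"claw":[0.65,0.65,0.65,0.65,0.65,0.65,0.65,0.65,0.65,0.65]}'
python3 - <<'E'
from h import *
a=arm.get_image('wrist');b=arm.get_image('scene')
for n,im in(("wrist",a),("scene",b)):
    for q in blobs(im,*YEL,40):print(n,np.round(q[:5],1),ray(n,q[0],q[1],.045))
cv2.imwrite('pics/end.png',np.hstack([cv2.resize(a,(400,300)),cv2.resize(b,(400,300))])[:,:,::-1])
E
```

```text
clock: 20.85
position: [0.5007, 0.3845, 0.035]
ee_rot: [2.221, 2.221, -0.0]
force: [0.0, 0.1, -0.3]
width: 0.652
gripper_force: 0.0
clock: 21.85
position: [0.502, 0.2902, 0.2287]
ee_rot: [2.224, 2.214, 0.0]
force: [1.1, -0.6, -0.2]
width: 0.651
gripper_force: 0.0
wrist [317.2 104.3  26.8 317.7  98.8] [0.4988 0.3867 0.045 ]
scene [379.7 157.8  11.7 379.9 158.6] [0.5107 0.364  0.045 ]
```

View pics/end.png

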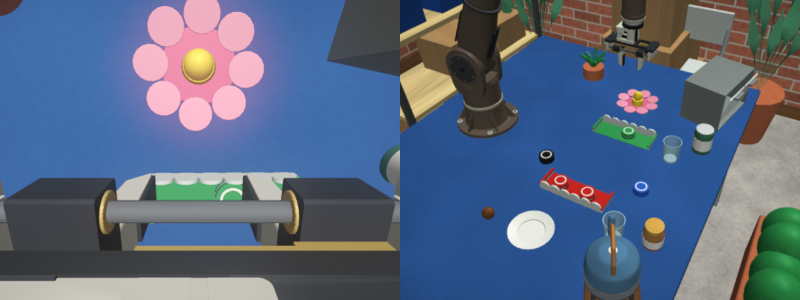

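The ball sits in the lotus cup at wrist crop (199,66). The tins are in their trays and both cups are still standing. I'll let it settle, check the ball is still, and hand in.

```bash
python3 -m pendant '{"slide":[[0,0,0],[0,0,0],[0,0,0],[0,0,0],[0,0,0]],"dr":[[0,0,0],[0,0,0],[0,0,0],[0,0,0],[0,0,0]],"claw":[0.65,0.65,0.65,0.65,0.65]}'; python3 - <<'E'
from h import *
for q in blobs(arm.get_image('wrist'),*YEL,40):print(np.round(q[:5],1))
print(arm.sign_off())
E
```

```text
clock: 22.45
position: [0.5005, 0.2949, 0.2268]
ee_rot: [-2.221, -2.222, 0.0]
force: [0.3, 0.7, -0.7]
width: 0.648
gripper_force: 0.0
[320.1 110.3  26.8 320.2 110.2]
the job is handed in; nothing more can be done
None
```

The job is handed in at 22.5 s of the 64 s allowed: both red tins and the green tin are fully inside their trays, the yellow ball is resting in the lotus dimple, and the two glass cups were left untouched.

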